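# Find the release notch on the runner holder and press it

## Robot

A 7-joint arm with a two-finger parallel gripper is mounted at the origin on the work surface. World frame = base frame: x ahead of the robot, y to its left, z up, the work surface at z = 0. Lengths are in m, angles in rad, forces in N, time in s.
With the tool pointing down it reaches from about 0.425 to 0.925 m from the base axis. Payload 6.8 kg.
Tool frame: the origin (TCP) lies at the centre of the arm's flange, where the gripper is bolted on; the fingertips stand 173 mm ahead of it and the grasp point (between the pads) lies 155 mm ahead of it (r.hold_point_z is the distance from the TCP to the grasp point, in m); z points along the fingers, x is the direction in which the jaws open and shut, and the axes are right-handed (so a half turn about z gives the same grasp; the last joint's range is limited). The gripper opens to 85 mm and grips with 20 to 120 N. Pads are 22 mm wide; open, the fingers measure 114 mm over their backs; the gripper's body (76 mm by 85 mm) begins 54 mm behind the grasp point. The pads swing forward as they close: fully open they stand 13 mm farther back than shut.
Start: joints at [1.063, 0.477, 0.022, 1.555, -0.011, 1.109, -0.083], TCP at [0.263, -0.622, 0.405] pointing down, gripper open.
Joint ranges: [-2.96, 2.96], [-0.34, 2.1], [-1.41, 1.46], [0.24, 2.44], [-1.37, 4.51], [0.17, 1.92], [-2.96, 2.96]. Speed limits (rad/s): [2.39, 2.39, 3.14, 3.14, 3.14, 3.14, 3.14].

## Interface

Orientations are given as a rotation vector (axis times angle).
In Python, from bench import r gives the robot as it stands.
- The arm moves only by the tool apply_moves, never from a script. Its arguments are lists of equal length, an entry for each row: "dp": the shift along the tool's x, y, z scaled (see below), a list of three; "twist": the turn, a rotation vector about the tool's x, y, z scaled (see below), a list of three; "jaw": the closure in counts, from 0 (fully open) to 255 (shut). In form: {"dp": [[x, y, z], ...], "twist": [[rx, ry, rz], ...], "jaw": [jaw, ...]}. A call has 1 to 20 rows; each row shifts and turns the pose as measured when the row begins, along the tool's axes as they then stand; what a row does not reach is not made up. The controller multiplies each number of a shift by 12 cm and each number of a turn by 120 degrees. A row lasts 1/10 s, in which the tool goes at most 50 mm and 8.59 degrees, less where a joint would pass 70% of its speed; a pose out of reach is approached as far as the arm can. A call with a number of a shift or a turn outside -1 to 1 is refused whole. A call with a gripper value outside its range is refused whole. The fingers move at their own pace and stop on an object; "grip_force" is the grip in N (left out, the last holds). Time passes only in rows, so rows that do not move let the fingers close. It gives the time, the measured TCP pose, the force and the opening at its end, in the units of the state.
- r.get_obs(): the state, without advancing time (a new reading comes with each control period).
- r.grab_frame(name): name is "side" or "top"; returns a dict with "color" (480x640x3 uint8, red, green, blue), "z_map" (480x640 float32, m along the optical axis (not along the pixel's ray), 0 where there is no reading), "intrinsics" (3x3 intrinsics, pixels), "R" (3x3) and "t" (3): a world point X has camera coordinates R X + t. Camera axes: x right, y down, z forward; pixel columns grow to the right and rows downward; lengths in m; the calibration is good to about 2 mm. A picture is of the moment at which its call begins.
- r.hand_in(): hands the job in, once; it reports no verdict.
The state is a dict: "clock": time; "joints": joint angles; "qvel": joint speeds; "tau": joint torques, N m; "tcp_pos": TCP position; "orientation": TCP orientation; "contact_force": force on the tool from outside, world axes, zero at the start; "moment": the same for the moment, N m; "grip_width": finger opening in m.
Only numpy, scipy, OpenCV 4.12 (cv2) and the standard library are available. Lean on these libraries where they do the work, as an engineer would, in place of code of your own. Each camera call takes 0.05 s, during which the arm holds its last target.

## Task

Release the clamp of the red runner holder without grasping anything: set your fingertips lightly on top of its front lip right beside one of the end covers, and sweep them along the lip, keeping in touch with it, until you find the release notch. Then press the dark key inside the notch all the way down; it stays down by itself, and you move clear. Leave the steel runner and the other things on the bench where they are.

Things in the scene. Friction and masses are not known exactly. Their poses are not given: they have to be found in the camera images.
- holder: Red runner holder, fixed, 150 mm (x) by 400 mm (y); origin: centre of its underside, on the bench; its -x side is the front, facing the robot. Lip: flat red ledge on the front, x -75 to -33 mm, top 40 mm above the bench, exposed for y -106 to +106 mm. End covers beyond that: top 46 mm, each with a screw head (28 mm wide, top 58 mm, at x 35, y +-165 mm).
- lip_left (a point): Point on top of the lip, middle of its width (42 mm), at its +y end against the end cover. Somewhere between the two lip ends is one notch in the lip: 36 mm long in y, open above and to the front, rigid upright walls. Its centre lies anywhere within 40 mm either way of the lip's middle.
- lip_right (a point): The same at the -y end of the lip, 212 mm from lip_left. Behind the lip the holder is level with it up to x = +8 mm; then come the jaw (aluminium bar, top 50 mm, x 8 to 26 mm), the loose runner and a fence (top 54 mm, x 63 to 75 mm).
- release (a joint): Travel (m) of the dark key that fills the floor of the notch: 0 is up, its top 10 mm below the lip (30 mm above the bench); 0.008 is fully down on its stop (22 mm above the bench). It goes straight down at about 4 N; friction, no spring, so it stays where it is left. As it goes down the jaw draws back from the runner.
- runner: loose steel skate runner lying flat in the holder behind the jaw, 26 x 180 x 4 mm, along the holder's y; origin at the centre of its underside, 40 mm above the bench. Not to be disturbed.
- oil: standing red bottle of honing oil, 44 mm across, 110 mm high; origin at the centre of its base. Not to be disturbed.
- stone: two-coloured honing stone lying on the bench, 25 x 90 x 22 mm; origin at the centre of its underside. Not to be disturbed.
- brush: blue bench brush lying on the bench; origin under its middle. Not to be disturbed.

How it is judged:
On the way, in this order (a step that is already met when the one before it is completed fails the run):
1. a finger rests on the lip near an end, well away from the notch (far_left, far_right: the lip more than 10 mm from the notch's edges), key still up ((contact force between the fingers and far_left above 0.2 N or contact force between the fingers and far_right above 0.2 N) and value of joint release below 0.001 m), for 0.1 s.
2. a finger, sliding along, touches the lip right beside the notch (near_left, near_right: the 10 mm of lip at either edge of the notch), key still up ((contact force between the fingers and near_left above 0.2 N or contact force between the fingers and near_right above 0.2 N) and value of joint release below 0.001 m), for 0.05 s.
3. a finger presses the key down (contact force between the fingers and release above 0.5 N and value of joint release above 0.0065 m), for 0.05 s.
At the end, for the whole second after the job is handed in: The key in the notch is down (at least 6.5 of its 8 mm) and stays so; the runner is within 12 mm and the bottle, stone and brush are within 20 mm of where they were (value of joint release above 0.0065 m and distance of runner from where it was at the start of the episode below 0.012 m and distance of each of oil, stone, brush from where it was at the start of the episode below 0.02 m); the robot touches nothing.
It fails at once if the holder or its lip (strip: the lip with its key) is pushed hard (over 45 N) (contact force between the fingers and strip above 45 N or contact force between the arm and holder above 45 N).
It fails at once if the runner is moved or lifted (distance of runner from where it was at the start of the episode above 0.012 m).
It fails at once if the bottle, stone or brush is moved or lifted (distance of any of oil, stone, brush from where it was at the start of the episode above 0.02 m).
It also fails if it takes over 58 s, if anything falls off the work surface, if the arm or the gripper's body presses on something with over 40 N, if the wrist force passes 120 N, or if a joint passes its speed limit or range.

## Working session

There is one attempt and no reset: what is moved stays moved. The work goes in short steps, Python scripts to look and compute and a tool call to move; the robot and the scene stay as the last step left them, time stands still between calls to the robot, and variables do not carry over. Pictures are saved under pics/ and viewed, and the job is handed in when it is done.

Besides the shell and the picture viewer there is one more tool, called after ">>>" as name(argument=value, ...) on one line, values as JSON. apply_moves: Moves the arm, as the interface text tells. Shifts and turns lie within -1 to 1; 1 stands for 12 cm of shift or 120 degrees of turn. Its arguments: {"type":"object","properties":{"dp":{"type":"array"},"twist":{"type":"array"},"jaw":{"type":"array"},"grip_force":{"type":"number"}},"required":["dp","twist","jaw"]}

```bash
ls; mkdir -p pics; python3 - <<'E'
from bench import r
import cv2,numpy as np,pickle
for n in ("side","top"):
    f=r.grab_frame(n); cv2.imwrite(f"pics/{n}0.png",f["color"][:,:,::-1]); pickle.dump(f,open(f"{n}0.pkl","wb"))
    print(n,f["intrinsics"].tolist(),f["R"].round(3).tolist(),f["t"].round(3).tolist())
print(r.get_obs(), r.hold_point_z)
E
```

```text
pics
side [[491.38675934078793, 0.0, 324.2031462911575], [0.0, 491.38675934078793, 249.27433945343643], [0.0, 0.0, 1.0]] [[-0.993, -0.118, 0.019], [-0.073, 0.478, -0.876], [0.094, -0.871, -0.483]] [0.6, 0.041, 1.014]
top [[443.3691604197971, 0.0, 313.05457212111133], [0.0, 443.3691604197971, 240.3376896186652], [0.0, 0.0, 1.0]] [[-0.012, -1.0, -0.01], [-0.983, 0.014, -0.184], [0.185, 0.008, -0.983]] [0.162, 0.59, 0.847]
{'clock': 0.1, 'joints': array([ 1.06288368,  0.47769837,  0.02233332,  1.55634369, -0.01149882,
        1.10930262, -0.08308799]), 'qvel': array([-1.26090232e-03, -1.92847761e-03,  7.39492544e-04, -1.27591280e-03,
        2.31802370e-03, -2.90361412e-04, -3.30775563e-05]), 'tau': array([ 4.38180883e-03, -5.97763824e+01,  1.61357414e+00, -2.81955242e+01,
        1.28389723e-02,  4.99460060e-03,  3.36534129e-05]), 'tcp_pos': array([ 0.26265714, -0.62152984,  0.40383907]), 'orientation': array([-2.61769823e+00,  1.73557735e+00,  2.21935386e-03]), 'contact_force': array([-0.54980052, -0.3097126 , -0.05215596]), 'moment': array([ 0.04613589, -0.01253856,  0.01646781]), 'grip_width': 0.08513212230499101} 0.1547
```

View pics/top0.png

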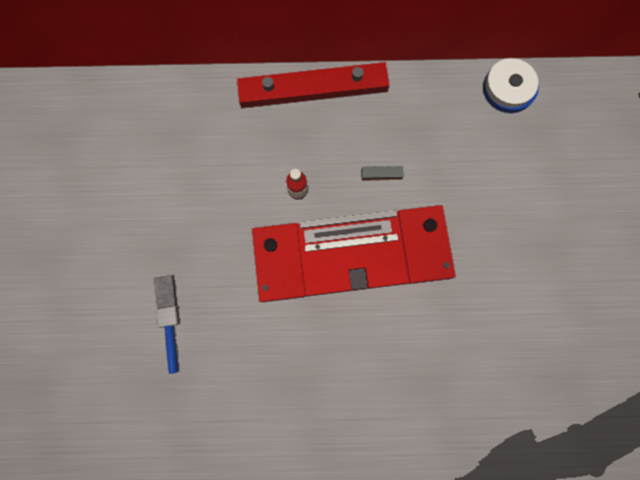

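View pics/side0.png

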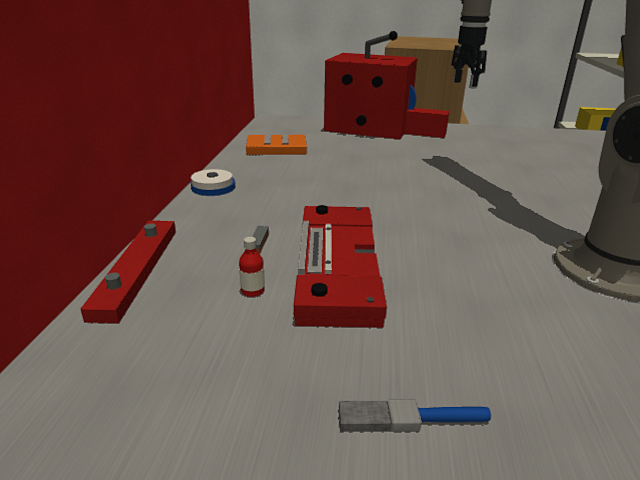

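```bash
cat >h.py <<'E'
import numpy as np,cv2
def world(f):
    K=f["intrinsics"];z=f["z_map"].astype(float)
    v,u=np.mgrid[0:480,0:640]
    c=np.stack([(u-K[0,2])/K[0,0]*z,(v-K[1,2])/K[1,1]*z,z],-1)
    return (c-f["t"])@f["R"]
def onplane(f,u,v,h):
    K=f["intrinsics"];d=np.array([(u-K[0,2])/K[0,0],(v-K[1,2])/K[1,1],1])@f["R"]
    o=-f["R"].T@f["t"]; return o+d*(h-o[2])/d[2]
E
python3 - <<'E'
import pickle,numpy as np,cv2
from h import *
for n in("top","side"):
    f=pickle.load(open(n+"0.pkl","rb"));W=world(f)
    m=(W[...,2]>.034)&(W[...,2]<.065)&(f["z_map"]>0)
    m&=(W[...,0]>.45)&(W[...,0]<.85)&(abs(W[...,1])<.5)
    k,l,s,c=cv2.connectedComponentsWithStats(m.astype(np.uint8))
    for i in range(1,k):
        if s[i,4]>2000:
            p=W[l==i][:,:2].astype(np.float32)
            R=cv2.minAreaRect(p); print(n,s[i],R,cv2.boxPoints(R).round(3).tolist())
            mm=l==i; print(np.percentile(W[mm][:,2],[5,20,50,80,95]))
    # key
    C=f["color"].astype(int)
    if n=="top":
        for (u,v) in [(253,228),(443,206),(455,278),(260,301)]: print(onplane(f,u,v,.046).round(4))
        for (u,v) in [(350,270),(366,268),(368,288),(351,290)]: print("key",onplane(f,u,v,.03).round(4),C[v,u],W[v,u])
        for (u,v) in [(270,245),(430,226)]: print("screw",onplane(f,u,v,.058).round(4))
im=pickle.load(open("top0.pkl","rb"))["color"][195:310,240:465,::-1]
cv2.imwrite("pics/z.png",cv2.resize(im,None,fx=3.5,fy=3.5,interpolation=cv2.INTER_CUBIC))
E
```

```text
top [  252   205   204    97 14080] ((0.5681813359260559, 0.07319700717926025), (0.1543002426624298, 0.40253522992134094), 6.317767143249512) [[0.4690000116825104, 0.26499998569488525], [0.5139999985694885, -0.13500000536441803], [0.6669999957084656, -0.11800000071525574], [0.6230000257492065, 0.28200000524520874]]
[0.03808028 0.04003493 0.04447785 0.04701321 0.05281793]
[0.6213 0.278  0.046 ]
[ 0.6624 -0.1175  0.046 ]
[ 0.512  -0.1317  0.046 ]
[0.4711 0.2621 0.046 ]
key [0.5331 0.0785 0.03  ] [69 53 53] [0.53294287 0.07854526 0.03092818]
key [0.5368 0.0453 0.03  ] [155  28  25] [0.5351528  0.04675757 0.04309484]
key [0.4955 0.0426 0.03  ] [101  77  74] [0.4960655  0.04173944 0.0222217 ]
key [0.4918 0.0776 0.03  ] [96 72 70] [0.49246451 0.0769265  0.02146367]
screw [0.5829 0.2413 0.058 ]
screw [ 0.6176 -0.0848  0.058 ]
side [ 294  205   93  108 8145] ((0.5685485005378723, 0.07371881604194641), (0.15349328517913818, 0.4099091589450836), 6.247915744781494) [[0.4699999988079071, 0.26899999380111694], [0.5149999856948853, -0.1379999965429306], [0.6669999957084656, -0.12200000137090683], [0.6230000257492065, 0.28600001335144043]]
[0.03853658 0.03990865 0.04491181 0.04653539 0.05343714]
```

View pics/z.png

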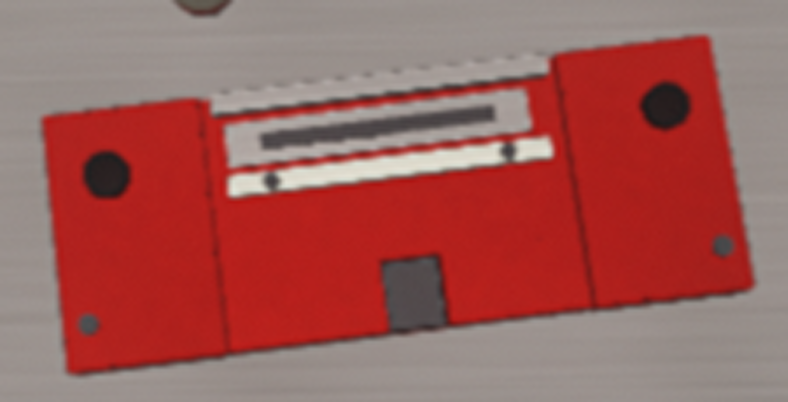

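```bash
cat >>h.py <<'E'
from scipy.spatial.transform import Rotation as Ro
C=np.array([.567,.0735]);YAW=np.radians(6.2)
X=np.array([np.cos(YAW),np.sin(YAW),0]);Y=np.array([-np.sin(YAW),np.cos(YAW),0])
def st(r):
    o=r.get_obs();R=Ro.from_rotvec(o["orientation"]).as_matrix();p=o["tcp_pos"]
    tip=p+R[:,2]*.173
    d=tip-np.array([*C,0])
    print("t",round(o["clock"],2),"tcp",p.round(4),"tip local mm",(np.array([d@X,d@Y,d[2]])*1e3).round(1),"F",o["contact_force"].round(2),"M",o["moment"].round(2),"w",round(o["grip_width"],4),"q7",o["joints"].round(2))
    return o,R,p,tip
E
python3 - <<'E'
from bench import r
from h import *
o,R,p,tip=st(r)
print(R.round(3))
Z=np.array([0,0,-1.])
for s in(1,-1):
    Rt=np.stack([s*X,np.cross(Z,s*X),Z],1); w=Ro.from_matrix(R.T@Rt).as_rotvec(degrees=True);print(s,w)
    for yl,z in ((-90,.30),):
        tgt=np.array([*C,0])+X*-.054+Y*yl/1e3; tgt[2]=z
        print(tgt,"in new tool mm",(Rt.T@(tgt-p)*1e3).round(1))
E
```

```text
t 0.1 tcp [ 0.2627 -0.6215  0.4038] tip local mm [-377.7 -657.8  230.8] F [-0.55 -0.31 -0.05] M [ 0.05 -0.01  0.02] w 0.0851 q7 [ 1.06  0.48  0.02  1.56 -0.01  1.11 -0.08]
[[ 0.389 -0.921 -0.001]
 [-0.921 -0.389  0.001]
 [-0.002  0.    -1.   ]]
1 [-5.37459783e-02  8.39850808e-02 -7.32900598e+01]
[ 0.52303579 -0.02180555  0.3       ] in new tool mm [ 323.6 -568.1  103.8]
-1 [9.09636929e-02 5.82119183e-02 1.06709897e+02]
[ 0.52303579 -0.02180555  0.3       ] in new tool mm [-323.6  568.1  103.8]
```

>>> apply_moves(dp=[[0,0,0],[0,0,0],[0,0,0],[0,0,0],[0,0,0],[0,0,0],[0,0,0],[0,0,0],[0,0,0],[0,0,0]], twist=[[0,0,-0.068],[0,0,-0.068],[0,0,-0.068],[0,0,-0.068],[0,0,-0.068],[0,0,-0.068],[0,0,-0.068],[0,0,-0.068],[0,0,-0.068],[0,0,0]], jaw=[255,255,255,255,255,255,255,255,255,255], grip_force=20)

```text
clock: 1.1
tcp_pos: [0.2618, -0.6199, 0.3977]
orientation: [-3.119, -0.255, 0.008]
contact_force: [-0.7, 0.1, 0.5]
grip_width: -0.0
```

```bash
cat >n.py <<'E'
from bench import r
from h import *
import sys
o,R,p,tip=st(r)
Z=np.array([0,0,-1.])
Rt=np.stack([X,np.cross(Z,X),Z],1); print("twist deg",Ro.from_matrix(R.T@Rt).as_rotvec(degrees=True).round(2))
yl,z=map(float,sys.argv[1:3])
tgt=np.array([*C,0])+X*-.054+Y*yl/1e3; tgt[2]=z/1e3
print("to go tool mm",(R.T@(tgt-tip)*1e3).round(1))
E
python3 n.py -90 120
```

```text
t 1.1 tcp [ 0.2618 -0.6199  0.3977] tip local mm [-379.1 -654.3  224.7] F [-0.7   0.09  0.47] M [-0.02  0.   -0.04] w -0.0 q7 [ 1.26  0.5  -0.26  1.55  0.14  1.13  1.13]
twist deg [-0.7   0.27  3.13]
to go tool mm [ 355.9 -544.4  109.9]
```

>>> apply_moves(dp=[[0,0,0],[0.193,-0.336,0.03],[0.193,-0.336,0.03],[0.193,-0.336,0.03],[0.193,-0.336,0.03],[0.193,-0.336,0.03],[0.193,-0.336,0.03],[0.193,-0.336,0.03],[0.193,-0.336,0.03],[0.193,-0.336,0.03],[0.193,-0.336,0.03],[0.193,-0.336,0.03],[0.193,-0.336,0.03],[0,0,0]], twist=[[0,0,0.026],[0,0,0],[0,0,0],[0,0,0],[0,0,0],[0,0,0],[0,0,0],[0,0,0],[0,0,0],[0,0,0],[0,0,0],[0,0,0],[0,0,0],[0,0,0]], jaw=[255,255,255,255,255,255,255,255,255,255,255,255,255,255])

```text
clock: 2.5
tcp_pos: [0.508, -0.0988, 0.3544]
orientation: [-3.128, -0.057, 0.008]
contact_force: [0.2, -0.4, 0.1]
grip_width: 0.0002
```

```bash
python3 n.py -90 80
```

```text
t 2.5 tcp [ 0.508  -0.0988  0.3544] tip local mm [ -77.9 -162.6  181.4] F [ 0.18 -0.36  0.12] M [-0.02 -0.02 -0.02] w 0.0002 q7 [ 0.49  0.32 -0.5   1.95  0.18  0.92 -0.06]
twist deg [-0.75  0.27 -4.1 ]
to go tool mm [ 19.2 -72.9 102.3]
```

>>> apply_moves(dp=[[0,0,0],[0,0,0],[0.05,-0.15,0.1],[0.05,-0.15,0.1],[0.05,-0.15,0.1],[0.05,-0.15,0.1],[0,0,0.1],[0,0,0]], twist=[[-0.006,0.002,-0.034],[0,0,0],[0,0,0],[0,0,0],[0,0,0],[0,0,0],[0,0,0],[0,0,0]], jaw=[255,255,255,255,255,255,255,255])

```text
clock: 3.3
tcp_pos: [0.5247, -0.0271, 0.2915]
orientation: [3.138, 0.114, -0.005]
contact_force: [-0.0, -1.0, 0.5]
grip_width: -0.0001
```

```bash
python3 n.py -90 80
```

```text
t 3.3 tcp [ 0.5247 -0.0271  0.2915] tip local mm [-53.5 -95.6 118.5] F [-0.01 -1.    0.51] M [-0.02  0.03  0.  ] w -0.0001 q7 [ 0.33  0.42 -0.49  1.99  0.27  0.8  -0.24]
twist deg [ 0.05  0.19 -2.05]
to go tool mm [-0.6 -5.6 38.5]
```

>>> apply_moves(dp=[[0,-0.03,0.1],[0,-0.03,0.1],[0,0,0.1],[0,0,0.1],[0,0,0]], twist=[[0,0.002,-0.017],[0,0,-0.008],[0,0,0],[0,0,0],[0,0,0]], jaw=[255,255,255,255,255])

```text
clock: 3.8
tcp_pos: [0.5235, -0.0236, 0.2398]
orientation: [3.133, 0.189, 0.001]
contact_force: [0.0, -0.8, -0.4]
grip_width: 0.0003
```

```bash
python3 n.py -88 45; python3 - <<'E'
from bench import r
import cv2
f=r.grab_frame("top");cv2.imwrite("pics/t1.png",cv2.resize(f["color"][180:320,230:470,::-1],None,fx=3,fy=3))
f=r.grab_frame("side");cv2.imwrite("pics/s1.png",cv2.resize(f["color"][150:350,250:450,::-1],None,fx=3,fy=3))
E
```

```text
t 3.8 tcp [ 0.5235 -0.0236  0.2398] tip local mm [-53.6 -92.3  66.8] F [ 0.02 -0.79 -0.42] M [ 0.01 -0.03  0.02] w 0.0003 q7 [ 0.3   0.5  -0.47  2.02  0.35  0.7  -0.27]
twist deg [ 0.16 -0.04  0.71]
to go tool mm [-0.4 -4.4 21.8]
```

View pics/t1.png

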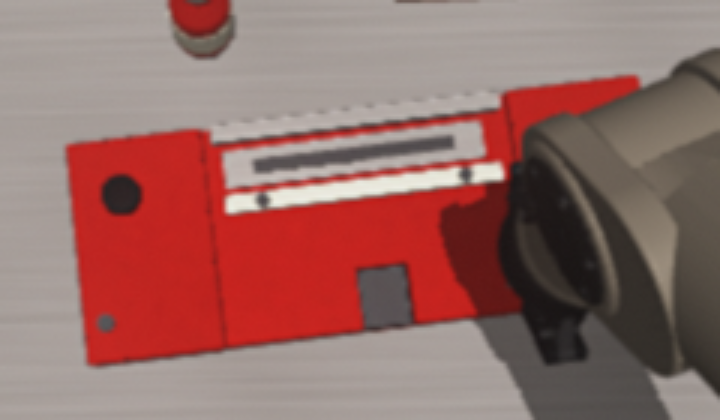

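View pics/s1.png

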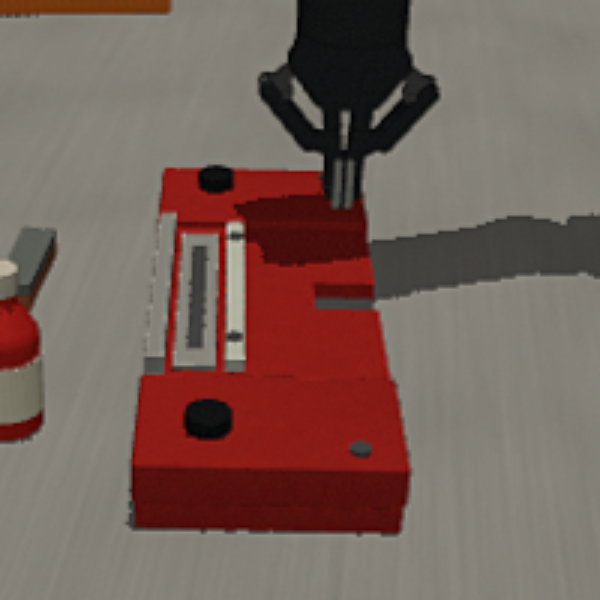

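Fingers (side crop ~343,205) stand above the lip just beside the right cover; the notch shows at top crop (385,297). Going down gently now.

>>> apply_moves(dp=[[0,-0.03,0.06],[0,-0.03,0.06],[0,0,0.03],[0,0,0]], twist=[[0,0,0.004],[0,0,0],[0,0,0],[0,0,0]], jaw=[255,255,255,255])

```text
clock: 4.3
tcp_pos: [0.5241, -0.0154, 0.2229]
orientation: [3.134, 0.175, 0.009]
contact_force: [0.2, 0.4, 1.3]
grip_width: -0.0003
```

```bash
python3 n.py -88 40
```

```text
t 4.3 tcp [ 0.5241 -0.0154  0.2229] tip local mm [-51.3 -84.2  49.9] F [0.24 0.44 1.27] M [-0.04  0.03 -0.02] w -0.0003 q7 [ 0.27  0.52 -0.45  2.03  0.37  0.66 -0.31]
twist deg [ 0.17 -0.32  0.19]
to go tool mm [-2.7  3.7  9.9]
```

>>> apply_moves(dp=[[-0.02,0.03,0.02],[0,0,0.02],[0,0,0.01]], twist=[[0,-0.002,0],[0,0,0],[0,0,0]], jaw=[255,255,255])

```text
clock: 4.6
tcp_pos: [0.5221, -0.0196, 0.2167]
orientation: [3.133, 0.175, 0.003]
contact_force: [-0.5, -0.3, -0.2]
grip_width: 0.0003
```

```bash
python3 n.py -88 40
```

```text
t 4.6 tcp [ 0.5221 -0.0196  0.2167] tip local mm [-54.4 -88.3  43.7] F [-0.54 -0.32 -0.21] M [ 0.03  0.04 -0.02] w 0.0003 q7 [ 0.27  0.53 -0.44  2.04  0.38  0.65 -0.31]
twist deg [ 0.19 -0.09  0.19]
to go tool mm [ 0.4 -0.3  3.7]
```

>>> apply_moves(dp=[[0,0,0.01],[0,0,0.01]], twist=[[0,0,0],[0,0,0]], jaw=[255,255])

```text
clock: 4.8
tcp_pos: [0.5222, -0.0199, 0.2143]
orientation: [3.133, 0.174, 0.003]
contact_force: [-1.1, -0.2, -0.6]
grip_width: 0.0001
```

>>> apply_moves(dp=[[0,0,0.01]], twist=[[0,0,0]], jaw=[255])

```text
clock: 4.9
tcp_pos: [0.5223, -0.0199, 0.2134]
orientation: [3.133, 0.174, 0.003]
contact_force: [-5.7, -0.1, 20.8]
grip_width: 0.0
```

```bash
python3 n.py -88 40
```

```text
t 4.9 tcp [ 0.5223 -0.0199  0.2134] tip local mm [-54.2 -88.6  40.4] F [-5.67 -0.08 20.82] M [-0.06  1.35 -0.  ] w 0.0 q7 [ 0.27  0.54 -0.44  2.04  0.38  0.64 -0.31]
twist deg [ 0.22 -0.1   0.16]
to go tool mm [ 0.2 -0.6  0.4]
```

>>> apply_moves(dp=[[0,0,0]], twist=[[0,0,0]], jaw=[255])

```text
clock: 5.0
tcp_pos: [0.5224, -0.0198, 0.2137]
orientation: [3.133, 0.174, 0.004]
contact_force: [0.7, 0.8, 0.8]
grip_width: -0.0001
```

>>> apply_moves(dp=[[0,0,0]], twist=[[0,0,0]], jaw=[255])

```text
clock: 5.1
tcp_pos: [0.5225, -0.0198, 0.2137]
orientation: [3.133, 0.174, 0.004]
contact_force: [0.1, 0.6, 0.3]
grip_width: -0.0
```

>>> apply_moves(dp=[[0,0,0.004]], twist=[[0,0,0]], jaw=[255])

```text
clock: 5.2
tcp_pos: [0.5225, -0.0197, 0.2135]
orientation: [3.133, 0.174, 0.004]
contact_force: [-3.2, 0.9, 10.2]
grip_width: -0.0003
```

>>> apply_moves(dp=[[0,0,0.004]], twist=[[0,0,0]], jaw=[255])

```text
clock: 5.3
tcp_pos: [0.5225, -0.0196, 0.2135]
orientation: [3.132, 0.174, 0.004]
contact_force: [-3.8, 0.7, 9.9]
grip_width: -0.0001
```

>>> apply_moves(dp=[[0,0,0.004]], twist=[[0,0,0]], jaw=[255])

```text
clock: 5.4
tcp_pos: [0.5225, -0.0196, 0.2135]
orientation: [3.132, 0.174, 0.004]
contact_force: [-3.4, 0.5, 7.6]
grip_width: 0.0004
```

>>> apply_moves(dp=[[0,0,0.004]], twist=[[0,0,0]], jaw=[255])

```text
clock: 5.5
tcp_pos: [0.5225, -0.0195, 0.2135]
orientation: [3.132, 0.174, 0.004]
contact_force: [-2.6, -0.2, 7.8]
grip_width: -0.0002
```

>>> apply_moves(dp=[[0,-0.03,0.004],[0,-0.03,0.004],[0,-0.03,0.004]], twist=[[0,0,0],[0,0,0],[0,0,0]], jaw=[255,255,255])

```text
clock: 5.8
tcp_pos: [0.5225, -0.0125, 0.2135]
orientation: [3.126, 0.167, 0.007]
contact_force: [-0.3, -3.9, 5.8]
grip_width: 0.0003
```

```bash
python3 n.py -6 40
```

```text
t 5.8 tcp [ 0.5225 -0.0125  0.2135] tip local mm [-52.8 -82.7  40.6] F [-0.32 -3.88  5.77] M [-0.97  0.13 -0.02] w 0.0003 q7 [ 0.25  0.54 -0.43  2.04  0.39  0.64 -0.34]
twist deg [ 0.66 -0.22 -0.07]
to go tool mm [ -1.3 -76.7  -0.3]
```

>>> apply_moves(dp=[[-0.006,-0.03,0.004],[-0.006,-0.03,0.004],[-0.003,-0.03,0.004],[-0.003,-0.03,0.004]], twist=[[0.004,-0.001,0],[0.003,0,0],[0.003,0,0],[0.002,0,0]], jaw=[255,255,255,255])

```text
clock: 6.2
tcp_pos: [0.521, -0.0019, 0.2135]
orientation: [-3.128, -0.161, -0.009]
contact_force: [-0.2, -4.7, 6.8]
grip_width: -0.0
```

```bash
python3 n.py -6 40
```

```text
t 6.2 tcp [ 0.521  -0.0019  0.2135] tip local mm [-52.8 -68.5  40.5] F [-0.15 -4.69  6.82] M [-1.08 -0.03  0.02] w -0.0 q7 [ 0.25  0.54 -0.45  2.04  0.37  0.63 -0.34]
twist deg [-0.5  -0.36 -0.32]
to go tool mm [ -1.5 -62.5   1.1]
```

>>> apply_moves(dp=[[-0.005,-0.03,0.004],[-0.005,-0.03,0.004],[-0.003,-0.03,0.004],[-0.003,-0.03,0.004]], twist=[[0,-0.001,-0.001],[0,-0.001,-0.001],[0.001,0,0],[0.001,0,0]], jaw=[255,255,255,255])

```text
clock: 6.6
tcp_pos: [0.5197, 0.0089, 0.2135]
orientation: [-3.129, -0.161, -0.009]
contact_force: [0.0, -3.7, 6.1]
grip_width: 0.0001
```

```bash
python3 n.py -6 40
```

```text
t 6.6 tcp [0.5197 0.0089 0.2135] tip local mm [-52.9 -57.7  40.5] F [ 0.02 -3.74  6.13] M [-1.03 -0.08 -0.01] w 0.0001 q7 [ 0.23  0.54 -0.45  2.05  0.37  0.63 -0.37]
twist deg [-0.48 -0.36 -0.32]
to go tool mm [ -1.4 -51.7   1. ]
```

>>> apply_moves(dp=[[-0.005,-0.03,0.004],[-0.005,-0.03,0.004],[-0.005,-0.03,0.004],[-0.005,-0.03,0.004],[-0.005,-0.03,0.004],[-0.005,-0.03,0.004],[-0.005,-0.03,0.004]], twist=[[0,-0.001,-0.001],[0,-0.001,-0.001],[0,0,0],[0,0,0],[0,0,0],[0,0,0],[0,0,0]], jaw=[255,255,255,255,255,255,255])

```text
clock: 7.3
tcp_pos: [0.5168, 0.0276, 0.2135]
orientation: [3.138, 0.156, 0.015]
contact_force: [0.1, -4.0, 7.2]
grip_width: 0.0002
```

```bash
python3 n.py -6 40
```

```text
t 7.3 tcp [0.5168 0.0276 0.2135] tip local mm [-53.3 -40.3  40.5] F [ 0.1  -3.97  7.23] M [-1.08 -0.12  0.02] w 0.0002 q7 [ 0.18  0.53 -0.44  2.05  0.38  0.63 -0.42]
twist deg [ 0.03 -0.54 -0.51]
to go tool mm [ -1.  -34.3   0.5]
```

>>> apply_moves(dp=[[-0.005,-0.03,0.004],[-0.005,-0.03,0.004],[-0.005,-0.03,0.004],[-0.005,-0.03,0.004]], twist=[[0.001,-0.002,-0.002],[0.001,-0.002,-0.002],[0,0,0],[0,0,0]], jaw=[255,255,255,255])

```text
clock: 7.7
tcp_pos: [0.5153, 0.0386, 0.2135]
orientation: [3.137, 0.163, 0.009]
contact_force: [0.7, -4.8, 7.2]
grip_width: 0.0003
```

```bash
python3 n.py -6 40
```

```text
t 7.7 tcp [0.5153 0.0386 0.2135] tip local mm [-54.2 -29.3  40.5] F [ 0.68 -4.78  7.15] M [-1.05 -0.07 -0.06] w 0.0003 q7 [ 0.16  0.53 -0.44  2.05  0.38  0.63 -0.43]
twist deg [ 0.05 -0.32 -0.26]
to go tool mm [  0.1 -23.3   0.5]
```

>>> apply_moves(dp=[[-0.003,-0.03,0.004],[-0.003,-0.03,0.004],[-0.003,-0.03,0.004],[-0.003,-0.03,0.004]], twist=[[0,-0.001,-0.001],[0,0,-0.001],[0,0,0],[0,0,0]], jaw=[255,255,255,255])

```text
clock: 8.1
tcp_pos: [0.5143, 0.0487, 0.2134]
orientation: [3.13, 0.161, 0.011]
contact_force: [-0.3, -5.2, 6.9]
grip_width: -0.0003
```

```bash
python3 n.py -6 40
```

```text
t 8.1 tcp [0.5143 0.0487 0.2134] tip local mm [-53.9 -20.3  40.4] F [-0.32 -5.17  6.92] M [-1.16 -0.09 -0.01] w -0.0003 q7 [ 0.13  0.53 -0.44  2.05  0.39  0.63 -0.46]
twist deg [ 0.42 -0.37 -0.3 ]
to go tool mm [ -0.1 -14.3   0.3]
```

>>> apply_moves(dp=[[-0.003,-0.03,0.004],[-0.003,-0.03,0.004]], twist=[[0.002,-0.001,-0.001],[0,0,-0.001]], jaw=[255,255])

```text
clock: 8.3
tcp_pos: [0.5138, 0.0542, 0.2132]
orientation: [3.132, 0.165, 0.01]
contact_force: [0.8, -0.2, 0.2]
grip_width: -0.0002
```

>>> apply_moves(dp=[[-0.003,-0.03,0.004]], twist=[[0.001,0,0]], jaw=[255])

```text
clock: 8.4
tcp_pos: [0.5129, 0.058, 0.2125]
orientation: [3.135, 0.164, 0.009]
contact_force: [0.1, 0.1, -0.4]
grip_width: -0.0002
```

```bash
python3 n.py -6 40
```

```text
t 8.4 tcp [0.5129 0.058  0.2125] tip local mm [-54.4 -10.   39.6] F [ 0.15  0.07 -0.43] M [ 0.04 -0.01 -0.07] w -0.0002 q7 [ 0.12  0.53 -0.44  2.05  0.38  0.63 -0.48]
twist deg [ 0.16 -0.33 -0.19]
to go tool mm [ 0.4 -4.  -0.5]
```

Contact was lost at tip y ≈ −14 mm, so the trailing edge has passed the notch wall, which agrees with the picture (notch centre ≈ −6). Next: centre the fingers and lower them.

>>> apply_moves(dp=[[0,-0.025,0],[0,0,0.01],[0,0,0.02],[0,0,0.01]], twist=[[0,0,0],[0,0,0],[0,0,0],[0,0,0]], jaw=[255,255,255,255])

```text
clock: 8.8
tcp_pos: [0.5117, 0.0628, 0.2066]
orientation: [3.137, 0.168, 0.007]
contact_force: [0.0, 0.5, 0.0]
grip_width: 0.0003
```

```bash
python3 n.py -6 40
```

```text
t 8.8 tcp [0.5117 0.0628 0.2066] tip local mm [-55.4  -4.7  33.6] F [0.02 0.48 0.  ] M [-0.   -0.02 -0.02] w 0.0003 q7 [ 0.11  0.54 -0.44  2.06  0.39  0.62 -0.49]
twist deg [ 0.03 -0.24 -0.07]
to go tool mm [ 1.4  1.3 -6.4]
```

>>> apply_moves(dp=[[0.01,0.01,0.01],[0,0,0.01],[0,0,0.01],[0,0,0.01]], twist=[[0,0,0],[0,0,0],[0,0,0],[0,0,0]], jaw=[255,255,255,255])

```text
clock: 9.2
tcp_pos: [0.513, 0.0616, 0.2014]
orientation: [3.137, 0.167, 0.005]
contact_force: [-1.3, 0.7, 3.1]
grip_width: 0.0002
```

>>> apply_moves(dp=[[0,0,0.01],[0,0,0.01],[0,0,0.01]], twist=[[0,0,0],[0,0,0],[0,0,0]], jaw=[255,255,255])

```text
clock: 9.5
tcp_pos: [0.513, 0.0616, 0.1978]
orientation: [3.137, 0.167, 0.006]
contact_force: [-0.6, -0.1, 3.6]
grip_width: -0.0002
```

```bash
python3 n.py -6 22
```

```text
t 9.5 tcp [0.513  0.0616 0.1978] tip local mm [-54.3  -6.1  24.8] F [-0.57 -0.14  3.63] M [-0.    0.3  -0.01] w -0.0002 q7 [ 0.1   0.56 -0.43  2.06  0.4   0.6  -0.49]
twist deg [ 0.04 -0.2  -0.09]
to go tool mm [ 0.3 -0.1  2.8]
```

Key moving at ~3.5 N as described; about 2.3 mm left to its stop.

>>> apply_moves(dp=[[0,0,0.01],[0,0,0.008]], twist=[[0,0,0],[0,0,0]], jaw=[255,255])

```text
clock: 9.7
tcp_pos: [0.513, 0.0617, 0.1956]
orientation: [3.136, 0.168, 0.006]
contact_force: [-0.5, 0.2, 3.0]
grip_width: 0.0
```

>>> apply_moves(dp=[[0,0,0.006]], twist=[[0,0,0]], jaw=[255])

```text
clock: 9.8
tcp_pos: [0.5131, 0.0617, 0.1954]
orientation: [3.136, 0.167, 0.006]
contact_force: [-5.5, -0.6, 20.4]
grip_width: 0.0001
```

>>> apply_moves(dp=[[0,0,0.006]], twist=[[0,0,0]], jaw=[255])

```text
clock: 9.9
tcp_pos: [0.5131, 0.0618, 0.1954]
orientation: [3.135, 0.167, 0.006]
contact_force: [-5.1, -0.3, 16.4]
grip_width: 0.0002
```

On the stop (tip ~22.4 mm, force risen to 20 N). Now move clear, straight up.

>>> apply_moves(dp=[[0,0,-0.02],[0,0,-0.1],[0,0,-0.2],[0,0,-0.3],[0,0,-0.3],[0,0,-0.3],[0,0,-0.3],[-0.2,0.3,-0.1],[-0.2,0.3,0],[-0.2,0.3,0],[0,0.3,0],[0,0.3,0],[0,0,0]], twist=[[0,0,0],[0,0,0],[0,0,0],[0,0,0],[0,0,0],[0,0,0],[0,0,0],[0,0,0],[0,0,0],[0,0,0],[0,0,0],[0,0,0],[0,0,0]], jaw=[255,255,255,255,255,255,255,255,255,255,255,255,255])

```text
clock: 11.2
tcp_pos: [0.458, -0.1294, 0.4047]
orientation: [3.134, 0.177, 0.019]
contact_force: [0.3, 0.1, -0.1]
grip_width: -0.0
```

```bash
python3 - <<'E'
from bench import r
from h import *
import cv2,pickle
st(r)
f=r.grab_frame("top");W=world(f);g=pickle.load(open("top0.pkl","rb"));W0=world(g)
cv2.imwrite("pics/t2.png",f["color"][:,:,::-1])
print("key z",np.median(W0[275:285,354:363,2]),np.median(W[275:285,354:363,2]))
s=r.grab_frame("side");cv2.imwrite("pics/s2.png",s["color"][:,:,::-1])
d=np.abs(f["color"].astype(int)-g["color"]).sum(2)
for n,(a,b,c,e) in dict(oil=(165,205,280,315),stone=(160,185,355,410),brush=(270,380,150,185),runner=(210,242,300,400)).items(): print(n,(d[a:b,c:e]>80).sum())
E
```

```text
t 11.2 tcp [ 0.458  -0.1294  0.4047] tip local mm [-128.2 -190.4  231.7] F [ 0.26  0.11 -0.13] M [-0.    0.04  0.01] w -0.0 q7 [ 0.55  0.18 -0.45  1.99  0.09  0.98  0.17]
key z 0.029939162654952084 0.02159477087394019
oil 0
stone 0
brush 0
runner 251
```

View pics/t2.png

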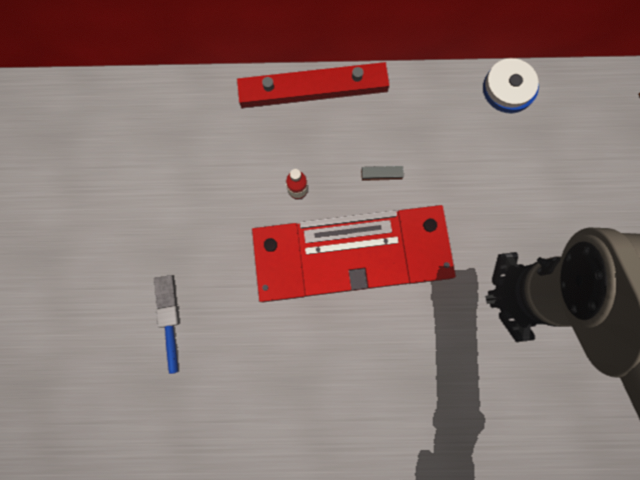

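The key (358,279) is down (depth 29.9 → 21.6 mm). The runner (348,231) looks to be in place; the pixels that changed there come from the jaw drawing back. The bottle, stone and brush have not changed.

```bash
python3 -c "
from bench import r
print(r.hand_in())"
```

```text
the job is handed in; nothing more can be done
None
```

The clamp is released, with the key down, and I handed the job in at about 11 s on the robot's clock.

- **Sweep:** I set the closed fingertips on the lip beside the -y end cover. The first touch peaked at about 21 N, heavier than "lightly". I then swept along the lip at 6–8 N until the contact force dropped out at the notch. Its centre is about 6–7 mm to the -y side of the lip's middle.
- **Key:** It moved at about 3–4 N and reached its stop, where the force rose to about 20 N. I then lifted straight up and moved away.
- **Last checks:** Depth readings put the key top at 21.6 mm, down from 29.9 mm at the start. The bottle, stone and brush show no change in the top picture, and the force on the tool reads about zero.
- **Runner:** It looks unmoved, but I judged that by eye. 251 pixels around it changed; I put that down to the jaw drawing back, and did not measure the runner's position separately.

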